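# Draw a dropped ring from behind a guard with a hooked rod

## Robot

A 6-joint arm with a two-finger parallel gripper is mounted at the origin on a cart in front of the work surface, level with it; the furniture and walls round the work are solid. World frame = base frame: x ahead of the robot, y to its left, z up, the work surface at z = 0. Lengths are in m, angles in rad, forces in N, time in s.
With the tool pointing down it reaches from about 0.35 to 1 m from the base axis. Payload 7.1 kg.
Tool frame: the origin (TCP) lies on the centre line of the jaws, within the pads' length; the fingertips stand 19 mm ahead of it and the grasp point (between the pads) is the TCP; x points along the fingers, y is the direction in which the jaws open and shut, and the axes are right-handed (so a half turn about x gives the same grasp; the last joint's range is limited). The gripper opens to 85 mm and grips with 20 to 120 N. Pads are 22 mm wide; open, the fingers measure 114 mm over their backs; the gripper's body (76 mm by 85 mm) begins 54 mm behind the grasp point. The pads swing forward as they close: fully open they stand 13 mm farther back than shut.
Start: joints at [1.219, 0.423, 1.63, -0, 1.089, -0.019], TCP at [0.204, 0.591, 0.25] pointing down, gripper open.
Joint ranges: [-3, 3], [-0.9, 2.11], [0.09, 2.58], [-1.31, 4.45], [0.11, 2.69], [-2.54, 2.54]. Speed limits (rad/s): [2.39, 2.39, 3.01, 3.14, 3.14, 3.14].

## Interface

Orientations are given as [roll, pitch, yaw] about the fixed x, y, z axes, in that order (R = Rz(yaw) Ry(pitch) Rx(roll)).
In Python, from bench import get_obs, cams, finish_job gives the robot as it stands.
- The arm moves only by the tool move_arm, never from a script. Its argument "series" is a list of rows, each a list of 3 entries, a list of its own where there are three numbers: the shift along the tool's x, y, z in mm, then the turn about the tool's x in degrees, then the opening, from 0 (shut) to 1 (fully open). In form: [[[tx, ty, tz], twist, grip], ...]. A call has exactly 8 rows; each row shifts and turns the commanded pose from where the row before left it, along the tool's axes as they then stand; what a row does not reach is not made up. A row lasts 1/10 s, in which the tool goes at most 50 mm and 8.59 degrees, less where a joint would pass 70% of its speed; a pose out of reach is approached as far as the arm can. A call is refused whole if a number of a shift passes 50 or a number of a turn 8.59, either way. A call with a gripper value outside its range is refused whole. The fingers move at their own pace and stop on an object; "squeeze" is the grip in N (left out, the last holds). Time passes only in rows, so rows that do not move let the fingers close, or fill a call up. It gives the time, the measured TCP pose, the force and the opening at its end, in the units of the state.
- get_obs(): the state, without advancing time (a new reading comes with each control period).
- cams.grab_frame(name): name is "scene" or "top"; returns (picture, depth): 400x640x3 uint8, red, green, blue; 400x640 float32, m along the optical axis (not along the pixel's ray), 0 where there is no reading.
- cams.get_calibration(name): a dict with "vfov" (degrees; the focal length in pixels is half the picture's height over the tangent of half this angle, whatever the lens; pixels are square), "cx", "cy" (the principal point, pixels), "R" (3x3) and "t" (3): a world point X has camera coordinates R X + t. Camera axes: x right, y down, z forward; pixel columns grow to the right and rows downward; lengths in m; the calibration is good to about 2 mm. A picture is of the moment at which its call begins. get_calibration takes no time and is no camera call.
- finish_job(): hands the job in, once; it reports no verdict.
The state is a dict: "clock": time; "qpos": joint angles; "qd": joint speeds; "effort": joint torques, N m; "tcp_pos": TCP position; "tool_rot": TCP orientation; "ft_force": force on the tool from outside, world axes, zero at the start; "wrist_torque": the same for the moment, N m; "width": finger opening in m.
Only numpy, scipy, OpenCV 4.12 (cv2) and the standard library are available. Lean on these libraries where they do the work, as an engineer would, in place of code of your own. Each camera call takes 0.05 s, during which the arm holds its last target. There are 200 camera calls.

## Task

The steel ring of the vial-capping station has dropped behind its fixed guard. Take the telescopic hook by its handle, reach in under the guard, hook the ring and draw it out along the worktop until it sits fully home in the V-shaped stop, and keep a light steady pull of about 6 N (never more than 20 N) against the stop for half a second to feel it home. Then free the hook without shifting the ring and set it down on its foot on the open worktop, well clear of the ring; keep the ring on the worktop, touch it only with the hook, do not knock the guard, and leave the two glass vials beside the work standing where they are.

Things in the scene. Friction and masses are not known exactly. Their poses are not given: they have to be found in the camera images.
- guard: fixed hood of clear panels, aluminium frame, white back plate and bar roof, 260 wide (y), 115 deep (x), 200 high. Origin on the worktop (z = 0) at mid-width in the front panel's plane (outer face 6 mm before it); x points in behind the guard. Under the front panel an open gap 70 high, 236 wide; sides, back and roof closed
- ring: loose plain steel ring lying flat on the worktop behind the guard, outer diameter 44, bore 28, 8 thick, 0.05 kg. Origin at the centre of its underside, on the ring's axis
- stop: fixed rigid aluminium V stop on the worktop before the guard: two cheeks 14 high at 45 degrees to its x axis. Origin on the worktop where the ring's centre lies when home against both cheeks; x points out of the V's mouth, so pull along -x. Reaches 56 mm behind its origin, 34 mm either side. Rigid: each mm too far adds 10 N or more
- hook: loose telescopic hook on a foot, 0.14 kg: grey handle 18 wide (y), x -65 to +30, 16 to 44 above the underside; foot 36 wide at x -65 to -35; steel rod 6 thick, 30 above the underside, turned straight down at its end, the round tip (6 thick) level with the underside. Rod clamped at an unmeasured length: tip 158 to 172 ahead of the origin (under the grip point, level with underside; x to the tip)
- hook_grip (a point): best place to grip the rod's handle, on the middle of the handle, 30 mm above the hook's underside; pinch across the 18 mm width. Held level, the hook's tip may stand 0 to 5 mm above the worktop as it drags the ring
- vial_in: loose glass vial, 22 diameter, 47 high, standing behind the guard to the left of the ring. Origin at the centre of its underside. To be left standing where it is
- vial_out: loose glass vial, 22 diameter, 47 high, standing on the worktop to the right in front of the guard. Origin at the centre of its underside. To be left standing where it is

How it is judged:
On the way, in this order (a step that is already met when the one before it is completed fails the run):
1. the hook bears on the ring while the ring is still behind the guard (contact force between hook and ring above 0.05 N and x of ring in the frame of guard above 0.015 m), for 0.05 s.
2. the ring sits home in the stop under a light steady pull of the hook, 2.5 to 10 N, for 0.4 s (horizontal distance between ring and stop below 0.0025 m and contact force between hook and ring between 2.5 and 10 N and contact force between ring and stop above 2 N), for 0.4 s.
At the end, for the whole second after the job is handed in: the ring lies flat and at rest in the V stop, centre within 2.5 mm of the stop's origin; the hook stands released and at rest on its foot (within 6 mm, 0.1 rad), the ring's centre over 40 mm aside of its rod's line, or over 205 mm ahead of or 100 mm behind the hook's origin (horizontal distance between ring and stop below 0.0025 m and linear speed of each of ring, hook below 0.01 m/s and height (world z) of ring below 0.004 m and angle between each of ring, hook's own z axis and vertical below 0.1 rad and height (world z) of hook below 0.006 m and (y of ring in the frame of hook above 0.04 m or y of ring in the frame of hook below -0.04 m or x of ring in the frame of hook above 0.205 m or x of ring in the frame of hook below -0.1 m)); the robot touches nothing.
It fails at once if the hook loads the ring with more than 20 N (contact force between hook and ring above 20 N).
It fails at once if the fingers or the arm touch the ring (contact force between any of the fingers, the arm and ring above 0.5 N).
It fails at once if the guard is struck or pushed with more than 10 N (contact force between guard and anything else above 10 N).
It fails at once if the ring is lifted off the worktop by more than 15 mm (height (world z) of ring above 0.015 m).
It fails at once if a vial is moved by more than 15 mm or tipped (distance of any of vial_in, vial_out from where it was at the start of the episode above 0.015 m or angle between any of vial_in, vial_out's own z axis and vertical above 0.3 rad).
It also fails if it takes over 67 s, if anything falls off the work surface, if the arm or the gripper's body presses on something with over 40 N, if the wrist force passes 120 N, or if a joint passes its speed limit or range.

## Working session

There is one attempt and no reset: what is moved stays moved. The work goes in short steps, Python scripts to look and compute and a tool call to move; the robot and the scene stay as the last step left them, time stands still between calls to the robot, and variables do not carry over. Pictures are saved under pics/ and viewed, about 8 in all and at most 12, crops included, and the job is handed in when it is done.

Besides the shell and the picture viewer there is one more tool, called after ">>>" as name([rows], argument=value, ...), one row to a line, values as JSON. move_arm: Moves the arm, as the interface text tells. Its arguments: {"type":"object","properties":{"series":{"type":"array","items":{"type":"array"}},"squeeze":{"type":"number"}},"required":["series"]}

```bash
ls; mkdir -p pics
cat > h.py <<'E'
import numpy as np, cv2
from bench import get_obs, cams, finish_job
def cal(n):
    c=cams.get_calibration(n); f=200/np.tan(np.radians(c['vfov'])/2)
    return f,c['cx'],c['cy'],np.array(c['R']),np.array(c['t'])
def px2w(n,u,v,z):
    f,cx,cy,R,t=cal(n); d=R.T@np.array([(u-cx)/f,(v-cy)/f,1]); o=-R.T@t
    return o+d*(z-o[2])/d[2]
def w2px(n,X):
    f,cx,cy,R,t=cal(n); p=R@np.array(X)+t; return p[0]/p[2]*f+cx,p[1]/p[2]*f+cy
def crop(n,name,u0,u1,v0,v1,s):
    im,d=cams.grab_frame(n); np.save('/tmp/%s.npy'%n,d); cv2.imwrite('/tmp/%s.png'%n,im[:,:,::-1])
    cv2.imwrite('pics/'+name,cv2.resize(im[v0:v1,u0:u1,::-1],None,fx=s,fy=s,interpolation=cv2.INTER_CUBIC))
E
python3 - <<'E'
from h import *
for n in('top','scene'):
    crop(n,n+'0.png',0,640,0,400,1.25)
    c=cams.get_calibration(n);print(n,c)
print(get_obs())
E
```

```text
pics
top {'vfov': 48.608961586990475, 'cx': 316.86717329037367, 'cy': 193.65766085380397, 'R': array([[ 0.03144836, -0.99949749,  0.00397116],
       [-0.97688346, -0.03157686, -0.21142753],
       [ 0.21144669,  0.00276969, -0.97738561]]), 't': array([-0.00605444,  0.57119376,  0.88440127])}
scene {'vfov': 45.32245426170442, 'cx': 315.6349203540517, 'cy': 194.7211861837083, 'R': array([[ 0.87868744,  0.47739275,  0.00213016],
       [ 0.40970548, -0.7517971 , -0.51666482],
       [-0.24505059,  0.45485963, -0.8561851 ]]), 't': array([-0.51269067, -0.18406958,  1.14748566])}
{'clock': 0.1, 'qpos': array([ 1.21899142e+00,  4.23776593e-01,  1.63060530e+00, -7.02957212e-06,
        1.08864449e+00, -1.89817362e-02]), 'qd': array([-0.00035845, -0.00158191, -0.00388598,  0.00136142,  0.00185586,
        0.00075584]), 'effort': array([ 6.40050312e-04, -5.58426476e+01, -2.82447267e+01, -5.59353191e-05,
        2.99533793e-03,  1.80689102e-05]), 'tcp_pos': array([0.20399758, 0.59026618, 0.24961907]), 'tool_rot': array([-1.58543732,  1.56936258, -1.91825723]), 'ft_force': array([-0.54603619,  0.44195385,  0.02985538]), 'wrist_torque': array([0.03222204, 0.05731946, 0.00967795]), 'width': 0.08536721557352869}
```

View pics/top0.png

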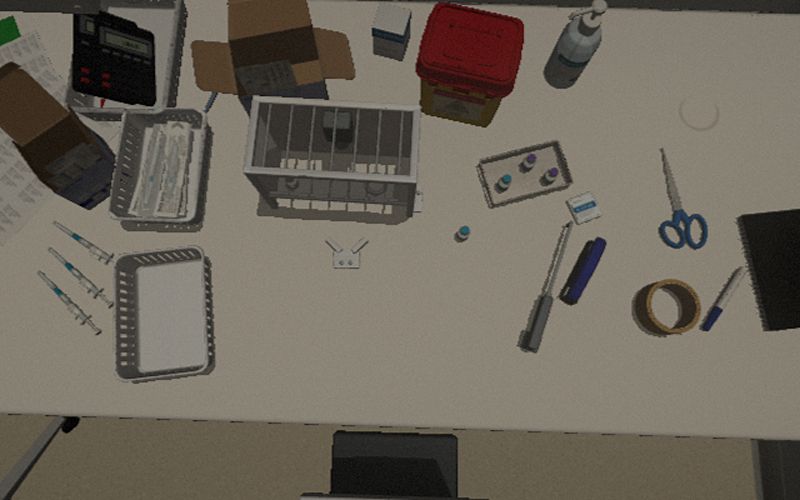

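View pics/scene0.png

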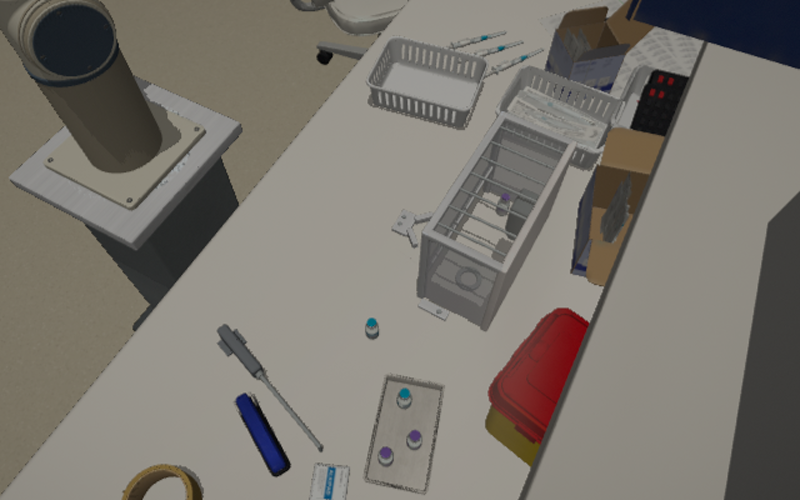

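Run:
```python
import cv2,numpy as np
a=cv2.imread('/tmp/top.png')
A=cv2.resize(a[70:220,190:350],None,fx=5,fy=4,interpolation=cv2.INTER_CUBIC)
A=cv2.resize(a[70:220,190:350],None,fx=4,fy=4,interpolation=cv2.INTER_CUBIC); A=np.clip(A*1.5,0,255)
cv2.imwrite('pics/c1.png',A)
B=cv2.resize(a[165:290,360:500],None,fx=4,fy=4,interpolation=cv2.INTER_CUBIC);cv2.imwrite('pics/c2.png',np.clip(B*1.5,0,255))
```

```text
[ WARN:0@0.112] global loadsave.cpp:1063 imwrite_ Unsupported depth image for selected encoder is fallbacked to CV_8U.
```

View pics/c1.png

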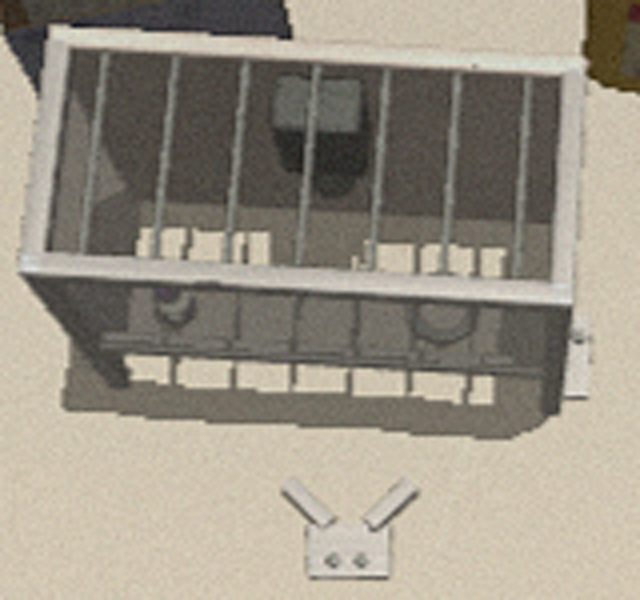

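View pics/c2.png

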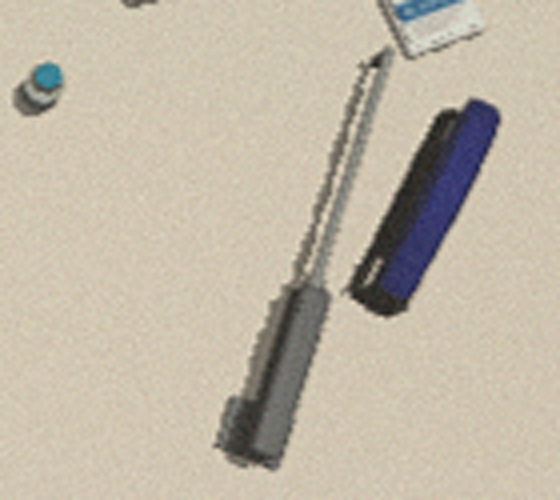

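```bash
cat >> h.py <<'E'
def cloud(n):
    f,cx,cy,R,t=cal(n); d=np.load('/tmp/%s.npy'%n); v,u=np.mgrid[0:400,0:640]
    P=np.stack([(u-cx)/f*d,(v-cy)/f*d,d],-1); W=(P-t)@R; W[d==0]=np.nan; return W
E
python3 - <<'E'
from h import *
np.set_printoptions(precision=4,suppress=True)
W=cloud('top'); 
g=lambda x,y:px2w
c1=lambda x,y,z:px2w('top',190+x/4,70+y/4,z)
c2=lambda x,y,z:px2w('top',360+x/4,165+y/4,z)
print('ring',c1(443,320,.008),'L',c1(412,320,.008),'R',c1(475,320,.008),'bot',c1(443,343,.004))
print('vial_in base',c1(174,325,0),'top',c1(172,293,.047))
print('guard roof FL',c1(22,265,.2),'FR',c1(572,297,.2),'BL',c1(50,30,.2),'BR',c1(585,62,.2))
for p in [(283,487),(297,478),(410,478),(420,490),(335,520),(366,525)]: print('cheek',p,c1(*p,.014), W[int(70+p[1]/4),int(190+p[0]/4)])
for p in [(307,577),(388,577),(307,530),(390,530)]: print('base',p,c1(*p,.0),c1(*p,.014), W[int(70+(p[1]-6)/4),int(190+p[0]/4+ (1 if p[0]<350 else -2))])
print('vial_out top',c2(47,76,.047),W[184,371])
for p in [(253,460),(280,465),(328,292),(297,285)]: print('handle',p,c2(*p,.044))
for p in [(318,280),(388,52)]: print('rod',p,c2(*p,.033))
m=(W[...,2]>.035)&(W[...,2]<.05); m[:,:400]=0; m[:, 450:]=0; m[:230]=0
P=W[m]; print(len(P),np.median(P[:,2]))
c=P[:,:2].mean(0); U,S,V=np.linalg.svd(P[:,:2]-c,full_matrices=False); l=(P[:,:2]-c)@V[0]; w=(P[:,:2]-c)@V[1]
print('handle c',c,V[0],l.min(),l.max(),w.min(),w.max())
# scene ring
for u,v,z in [(468,278,.008)]: print('ring scene',px2w('scene',u/1.25,v/1.25,z))
print('vial_in scene base',px2w('scene',504/1.25,210/1.25,0),px2w('scene',505/1.25,197/1.25,.047))
for p in [(225,328),(320,449)]: print('hook sc',px2w('scene',p[0]/1.25,p[1]/1.25,.033))
E
```

```text
ring [0.6844 0.0527 0.008 ] L [0.6838 0.0706 0.008 ] R [0.685  0.0343 0.008 ] bot [0.6718 0.0523 0.004 ]
vial_in base [0.6788 0.209  0.    ] top [0.6826 0.2019 0.047 ]
guard roof FL [0.6432 0.2413 0.2   ] FR [ 0.6359 -0.0153  0.2   ] BL [0.7621 0.2385 0.2   ] BR [ 0.7541 -0.0187  0.2   ]
cheek (283, 487) [0.5816 0.1383 0.014 ] [0.5834 0.1402 0.0133]
cheek (297, 478) [0.587  0.1308 0.014 ] [0.5906 0.1327 0.0032]
cheek (410, 478) [0.5891 0.0673 0.014 ] [0.593  0.0693 0.0016]
cheek (420, 490) [0.5824 0.0614 0.014 ] [0.5855 0.062  0.0047]
cheek (335, 520) [0.5637 0.1082 0.014 ] [0.5662 0.1112 0.0009]
cheek (366, 525) [0.5614 0.0907 0.014 ] [0.5628 0.0923 0.0093]
base (307, 577) [0.5332 0.1237 0.    ] [0.5309 0.122  0.014 ] [0.5373 0.1226 0.0067]
base (388, 577) [0.5347 0.0781 0.    ] [0.5324 0.0771 0.014 ] [0.538  0.0821 0.01  ]
base (307, 530) [0.5602 0.1252 0.    ] [0.5575 0.1235 0.014 ] [0.562  0.1238 0.0084]
base (390, 530) [0.5617 0.0782 0.    ] [0.559  0.0772 0.014 ] [0.5633 0.0834 0.0084]
vial_out top [ 0.5995 -0.1067  0.047 ] [ 0.5993 -0.1049  0.0476]
handle (253, 460) [ 0.3976 -0.2157  0.044 ]
handle (280, 465) [ 0.3955 -0.2297  0.044 ]
handle (328, 292) [ 0.4868 -0.2573  0.044 ]
handle (297, 285) [ 0.49   -0.2409  0.044 ]
rod (318, 280) [ 0.4945 -0.2552  0.033 ]
rod (388, 52) [ 0.6228 -0.2975  0.033 ]
411 0.044196671188615595
handle c [ 0.4452 -0.234 ] [-0.9461  0.3239] -0.053899236715046754 0.04707979413148858 -0.010185257267450515 0.008343169060047825
ring scene [0.6942 0.0516 0.008 ]
vial_in scene base [0.6918 0.2119 0.    ] [0.6888 0.2045 0.047 ]
hook sc [ 0.406  -0.2192  0.033 ]
hook sc [ 0.6302 -0.302   0.033 ]
```

Run:
```python
import cv2,numpy as np
a=cv2.imread('/tmp/scene.png')
B=cv2.resize(a[80:270,310:470],None,fx=4,fy=3,interpolation=cv2.INTER_CUBIC)
B=cv2.resize(a[120:270,310:470],None,fx=4,fy=4,interpolation=cv2.INTER_CUBIC);cv2.imwrite('pics/c3.png',np.clip(B*1.5,0,255).astype('uint8'))
```

```text
(no output)
```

View pics/c3.png

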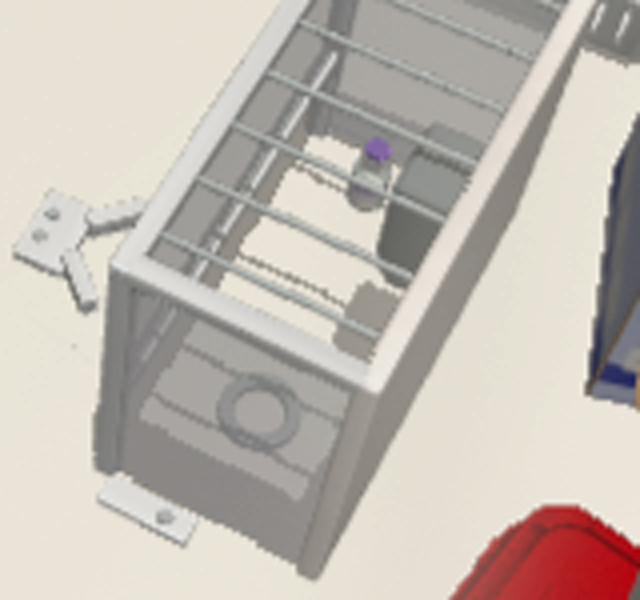

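```bash
cat >> h.py <<'E'
from scipy.spatial.transform import Rotation as Ro
def pose():
    o=get_obs(); return np.array(o['tcp_pos']),Ro.from_euler('xyz',o['tool_rot']).as_matrix(),o
def yaw(R): # direction of tool z in world (tool x down): heading deg
    return np.degrees(np.arctan2(R[1,2],R[0,2]))
def plan(p,R,target,psi,n):
    """n rows to target, heading of tool z (mod 180) to psi deg"""
    dy=(psi-yaw(R)+90)%180-90; tw=-dy/n; d=(np.array(target)-p)/n; out=[]
    for k in range(n):
        out.append((np.round(R.T@d*1000,1).tolist(),round(tw,2))); R=R@Ro.from_euler('x',tw,degrees=True).as_matrix()
    return out
E
python3 - <<'E'
from h import *
np.set_printoptions(precision=3,suppress=True)
p,R,o=pose(); print(p,R,yaw(R))
a=plan(p,R,[.43,.2,.2],-18.5,16); print(*a,sep='\n')
R2=R@Ro.from_euler('x',a[0][1]*16,degrees=True).as_matrix(); print(R2)
print(plan(np.array([.43,.2,.2]),R2,[.462,-.241,.12],-18.5,16)[0])
E
```

```text
[0.204 0.59  0.25 ] [[-0.     0.327  0.945]
 [-0.001  0.945 -0.327]
 [-1.    -0.001 -0.   ]] -19.069177114412803
([3.1, -18.4, 21.3], np.float64(-0.04))
([3.1, -18.4, 21.3], np.float64(-0.04))
([3.1, -18.5, 21.3], np.float64(-0.04))
([3.1, -18.5, 21.3], np.float64(-0.04))
([3.1, -18.5, 21.3], np.float64(-0.04))
([3.1, -18.5, 21.3], np.float64(-0.04))
([3.1, -18.5, 21.3], np.float64(-0.04))
([3.1, -18.5, 21.2], np.float64(-0.04))
([3.1, -18.5, 21.2], np.float64(-0.04))
([3.1, -18.6, 21.2], np.float64(-0.04))
([3.1, -18.6, 21.2], np.float64(-0.04))
([3.1, -18.6, 21.2], np.float64(-0.04))
([3.1, -18.6, 21.2], np.float64(-0.04))
([3.1, -18.6, 21.2], np.float64(-0.04))
([3.1, -18.6, 21.2], np.float64(-0.04))
([3.1, -18.6, 21.1], np.float64(-0.04))
[[-0.     0.316  0.949]
 [-0.001  0.949 -0.316]
 [-1.    -0.001 -0.   ]]
([5.0, -25.5, 10.6], np.float64(0.0))
```

>>> move_arm([
  [[3,-37,42.5],0,0.5],
  [[3,-37,42.5],0,0.5],
  [[3,-37,42.5],0,0.5],
  [[3,-37,42.5],0,0.5],
  [[3,-37,42.5],0,0.5],
  [[3,-37,42.5],0,0.5],
  [[3,-37,42.5],0,0.5],
  [[3,-37,42.5],0,0.5],
], squeeze=40)

```text
clock: 0.9
tcp_pos: [0.4037, 0.2425, 0.2289]
tool_rot: [-2.227, 1.571, -2.559]
ft_force: [0.3, 1.2, 0.7]
width: 0.0428
```

>>> move_arm([
  [[6,-45,20],0,0.5],
  [[6,-45,20],0,0.5],
  [[6,-45,20],0,0.5],
  [[6,-45,20],0,0.5],
  [[6,-45,20],0,0.5],
  [[6,-45,20],0,0.5],
  [[6,-45,20],0,0.5],
  [[6,-45,20],0,0.5],
])

```text
clock: 1.7
tcp_pos: [0.4365, -0.1502, 0.1808]
tool_rot: [1.887, 1.571, 1.554]
ft_force: [1.3, 0.4, 0.1]
width: 0.0429
```

Run:
```python
from h import *
p,R,o=pose(); print(p,yaw(R),o['width'],o['ft_force'])
a=plan(p,R,[.462,-.241,.12],-18.5,8); print(a[0])
```

```text
[ 0.4364634  -0.15018637  0.18077273] -19.080370815909777 0.04292211416821851 [1.2954774  0.41917421 0.1207548 ]
([7.6, -9.7, 6.7], np.float64(-0.07))
```

>>> move_arm([
  [[10,-13,9],0,0.6],
  [[10,-13,9],0,0.6],
  [[10,-13,9],0,0.6],
  [[10,-13,9],0,0.6],
  [[10,-13,9],0,0.6],
  [[10,-13,9],0,0.6],
  [[10,0,0],0,0.6],
  [[5,0,0],0,0.6],
])

```text
clock: 2.5
tcp_pos: [0.4618, -0.2392, 0.1047]
tool_rot: [2.929, 1.569, 2.595]
ft_force: [0.2, -0.1, -0.4]
width: 0.0509
```

Run:
```python
from h import *
p,R,o=pose(); print(p,yaw(R),o['width'],o['ft_force'])
crop('top','t2.png',340,520,150,300,4); 
print([w2px('top',[p[0],p[1],z]) for z in (0.03,p[2])])
```

```text
[ 0.46179136 -0.23921088  0.10471891] -19.09374114782938 0.05092700370491539 [ 0.22518295 -0.05496613 -0.40419959]
[(np.float64(432.07644479494695), np.float64(250.07574170055915)), (np.float64(441.79741307627535), np.float64(246.80401749923004))]
```

View pics/t2.png

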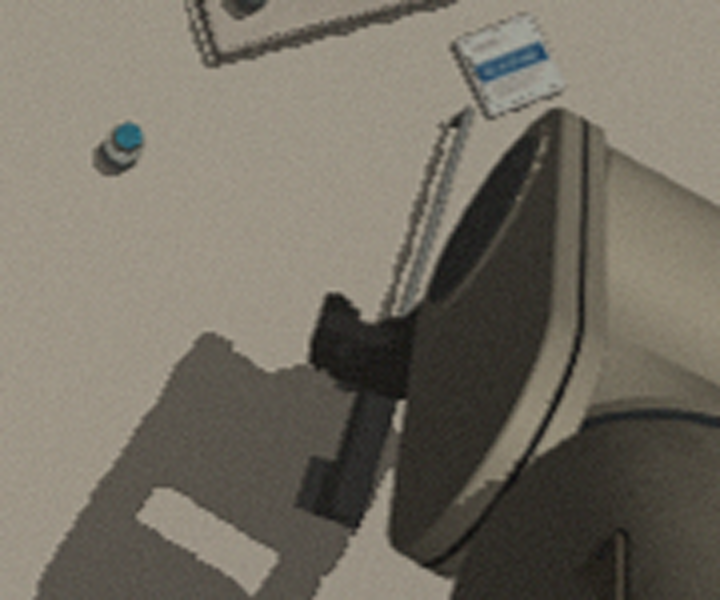

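>>> move_arm([
  [[15,0,0],0,0.6],
  [[15,0,0],0,0.6],
  [[15,0,0],0,0.6],
  [[15,0,0],0,0.6],
  [[10,0,0],0,0.6],
  [[4,0,0],0,0.6],
  [[0,0,0],0,0.3],
  [[0,0,0],0,0],
])

```text
clock: 3.35
tcp_pos: [0.4626, -0.2396, 0.0324]
tool_rot: [-0.17, 1.57, -0.503]
ft_force: [1.1, 0.4, -0.3]
width: 0.0227
```

>>> move_arm([
  [[0,0,0],0,0],
  [[0,0,0],0,0],
  [[0,0,0],0,0],
  [[0,0,0],0,0],
  [[0,0,0],0,0],
  [[-5,0,0],0,0],
  [[-15,0,0],0,0],
  [[-20,0,0],0,0],
], squeeze=60)

```text
clock: 4.15
tcp_pos: [0.4616, -0.239, 0.0724]
tool_rot: [2.972, 1.569, 2.639]
ft_force: [0.5, 0.2, -0.7]
width: 0.017
```

Run:
```python
from h import *
p,R,o=pose(); print(p,yaw(R),o['width'],o['ft_force'])
crop('top','t3.png',340,520,150,300,4); crop('scene','s3.png',160,360,240,390,4)
```

```text
[ 0.46160045 -0.23904946  0.07239633] -19.06736508698211 0.01696983491616586 [ 0.45477273  0.23111225 -0.66859607]
```

View pics/s3.png

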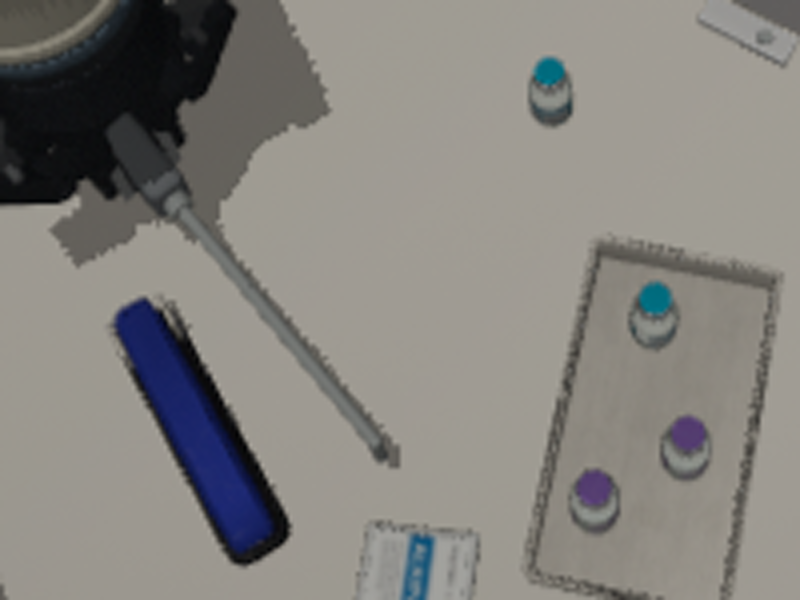

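Run:
```python
from h import *
p,R,o=pose(); 
h=p[:2]; 
for u,v,z in [(382,452,.0715),(394,463,.042),(180,205,.0715)]:
    q=px2w('scene',160+u/4,240+v/4,z); d=q[:2]-p[:2]; fw=R[:2,2]; lf=R[:2,1]
    print(q,'fwd',d@fw,'left',d@lf)
for L in (.158,.165,.172):
    q=np.r_[p[:2]+R[:2,2]*L,.0405]; u,v=w2px('scene',q); u2,v2=w2px('scene',np.r_[q[:2],.0705]); print(L,(u-160)*4,(v-240)*4,(u2-160)*4,(v2-240)*4, [ (w2px('top',q)[0]-340)*4,(w2px('top',q)[1]-150)*4],[ (w2px('top',[q[0],q[1],.0705])[0]-340)*4,(w2px('top',[q[0],q[1],.0705])[1]-150)*4])
```

```text
[ 0.63213926 -0.29903776  0.0715    ] fwd 0.1783755672516007 left -0.0006083391496079435
[ 0.63279548 -0.29626548  0.042     ] fwd 0.17809012913626088 left 0.0022262092777703343
[ 0.49637945 -0.25137654  0.0715    ] fwd 0.034495469612998444 left 8.707716961571348e-05
0.158 361.14767612239825 432.0715498572283 352.95085359424434 414.7249309272911 [np.float64(462.4644713580976), np.float64(125.39734570454891)] [np.float64(479.92081530444943), np.float64(111.97023638738244)]
0.165 371.24389293511933 444.3055572902117 363.3434056415733 427.2934012575795 [np.float64(466.20228934216766), np.float64(113.85703136850088)] [np.float64(483.7488186203004), np.float64(100.09188945744586)]
0.172 381.40528661854944 456.6185422585936 373.80520476205425 439.9456171183597 [np.float64(469.92944563666924), np.float64(102.34963443225513)] [np.float64(487.56556496282656), np.float64(88.24847307053778)]
```

View pics/t3.png

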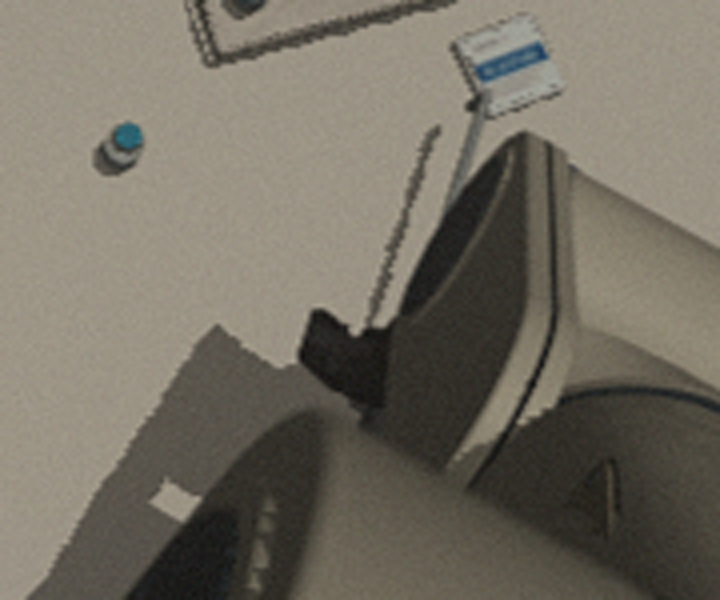

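Run:
```python
from h import *
p,R,o=pose(); print(p,o['ft_force'])
a=plan(p,R,[.420,-.022,.125],9,8); print(*a,sep='\n')
```

```text
[ 0.46374792 -0.24018956  0.07465952] [ 0.27686631 -0.49429632 -2.18668676]
([-6.4, 24.0, -14.1], np.float64(-3.51))
([-6.4, 24.8, -12.6], np.float64(-3.51))
([-6.4, 25.5, -11.0], np.float64(-3.51))
([-6.4, 26.1, -9.4], np.float64(-3.51))
([-6.4, 26.7, -7.8], np.float64(-3.51))
([-6.4, 27.1, -6.2], np.float64(-3.51))
([-6.4, 27.4, -4.5], np.float64(-3.51))
([-6.4, 27.7, -2.8], np.float64(-3.51))
```

>>> move_arm([
  [[-25,0,0],0,0],
  [[-10,24,-14],-3.5,0],
  [[-5,25,-12.5],-3.5,0],
  [[0,25.5,-11],-3.5,0],
  [[0,26,-9.5],-3.5,0],
  [[0,26.5,-8],-3.5,0],
  [[0,27,-6],-3.5,0],
  [[0,27.5,-4.5],-3.5,0],
])

```text
clock: 5.05
tcp_pos: [0.4238, -0.0478, 0.1121]
tool_rot: [2.6, 1.571, 2.697]
ft_force: [-0.3, -0.0, -1.1]
width: 0.0173
```

>>> move_arm([
  [[0,27.5,-3],-3.5,0],
  [[0,0,0],0,0],
  [[0,0,0],0,0],
  [[0,0,0],0,0],
  [[15,0,0],0,0],
  [[15,0,0],0,0],
  [[0,0,0],0,0],
  [[0,0,0],0,0],
])

```text
clock: 5.85
tcp_pos: [0.4188, -0.0224, 0.082]
tool_rot: [2.963, 1.57, 3.118]
ft_force: [-0.3, -0.3, -1.1]
width: 0.0175
```

Run:
```python
from h import *
p,R,o=pose(); print(p,yaw(R),o['width'],o['ft_force'],o['wrist_torque'])
crop('scene','s4.png',200,440,120,290,3)
```

```text
[ 0.41880533 -0.02235488  0.08203869] 8.85549454162467 0.017486788427221595 [-0.31942097 -0.28211854 -1.06672519] [-0.01581449  0.00825871  0.06030381]
```

View pics/s4.png

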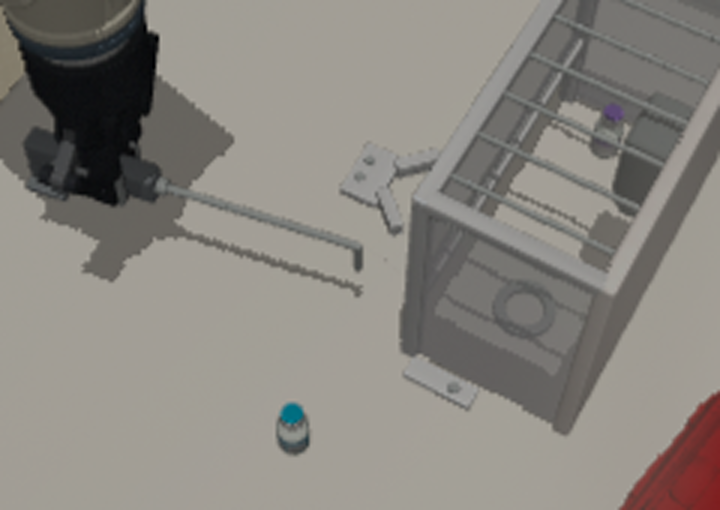

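Run:
```python
from h import *
p,R,o=pose(); 
S=lambda u,v,z:px2w('scene',200+u/3,120+v/3,z)
for u,v,z in [(359,268,.049),(358,243,.082),(162,186,.082)]:
    q=S(u,v,z); d=q[:2]-p[:2]; print(q,'fwd',d@R[:2,2],'left',d@R[:2,1])
for L in (.168,.172,.176):
  for off in (.031,.035):
    q=np.r_[p[:2]+R[:2,2]*L,p[2]-off]; u,v=w2px('scene',q); print(L,off,(u-200)*3,(v-120)*3)
print('ring',S(524,308,.008),'outer',S(495,308,.006),S(555,308,.006),S(524,279,.006),S(524,339,.002))
W=cloud('scene')
print('tip depth',W[int(120+262/3),int(200+359/3)],W[int(120+245/3),int(200+357/3)],W[int(120+210/3),int(200+240/3)],W[int(120+187/3),int(200+165/3)])
# stop points z=.014 cheek tips
for u,v in [(400,230),(390,233),(440,150),(436,170),(340,186),(372,140)]: print('st',S(u,v,.014))
```

```text
[0.5903304  0.00413378 0.049     ] fwd 0.17325257207465564 left -0.0003131369714480074
[0.58945104 0.00374545 0.082     ] fwd 0.1723238561374441 left -0.0005612745271653258
[ 0.45400076 -0.01997432  0.082     ] fwd 0.03483616134986572 left -0.003118060283591954
0.168 0.031 351.7855159469861 263.5924655959394
0.168 0.035 351.7555126029891 266.52950205383706
0.172 0.031 357.4216336654808 265.3486819692607
0.172 0.035 357.3715970933816 268.2815777686735
0.176 0.031 363.0658264775078 267.1074145447243
0.176 0.035 362.99569938465737 270.03615483373676
ring [0.69495043 0.05128186 0.008     ] outer [0.67704252 0.0427257  0.006     ] [0.71356817 0.06262326 0.006     ] [0.68502514 0.073203   0.006     ] [0.70432081 0.03260151 0.002     ]
tip depth [0.58949268 0.00267416 0.06002737] [0.58883013 0.00353003 0.0818157 ] [ 0.50908949 -0.0111323   0.08171035] [ 0.45527791 -0.01848092  0.08090666]
st [0.59218655 0.06275761 0.014     ]
st [0.58710817 0.05717131 0.014     ]
st [0.58645779 0.13751518 0.014     ]
st [0.59175937 0.12043197 0.014     ]
st [0.53707461 0.07489232 0.014     ]
st [0.53848293 0.12147678 0.014     ]
```

>>> move_arm([
  [[15.5,8,0],0,0],
  [[15.5,8,0],0,0],
  [[0,8,10],0,0],
  [[0,7,20],0,0],
  [[0,0,22],0,0],
  [[0,0,22],0,0],
  [[0,0,22],0,0],
  [[0,0,15],0,0],
])

```text
clock: 6.7
tcp_pos: [0.5269, 0.0267, 0.0527]
tool_rot: [-0.122, 1.567, 0.034]
ft_force: [-0.5, 0.8, -1.2]
width: 0.0173
```

>>> move_arm([
  [[0,0,0],0,0],
  [[0,0,0],0,0],
  [[0,0,0],0,0],
  [[0,0,0],0,0],
  [[0,0,0],0,0],
  [[0,0,0],0,0],
  [[0,0,0],0,0],
  [[0,0,0],0,0],
])

```text
clock: 7.5
tcp_pos: [0.5236, 0.0261, 0.051]
tool_rot: [-3.035, 1.571, -2.879]
ft_force: [0.5, 0.1, -1.2]
width: 0.0166
```

Run:
```python
from h import *
p,R,o=pose(); print(p,yaw(R),o['width'],o['ft_force'],'tip',p[:2]+R[:2,2]*.172,p[2]-.033)
crop('scene','s5.png',300,440,150,280,5)
```

```text
[0.52355693 0.0260679  0.0510439 ] 8.929172345380064 0.01661137898768258 [ 0.47736863  0.06782978 -1.20757134] tip [0.69347245 0.05276461] 0.018043896703551013
```

View pics/s5.png

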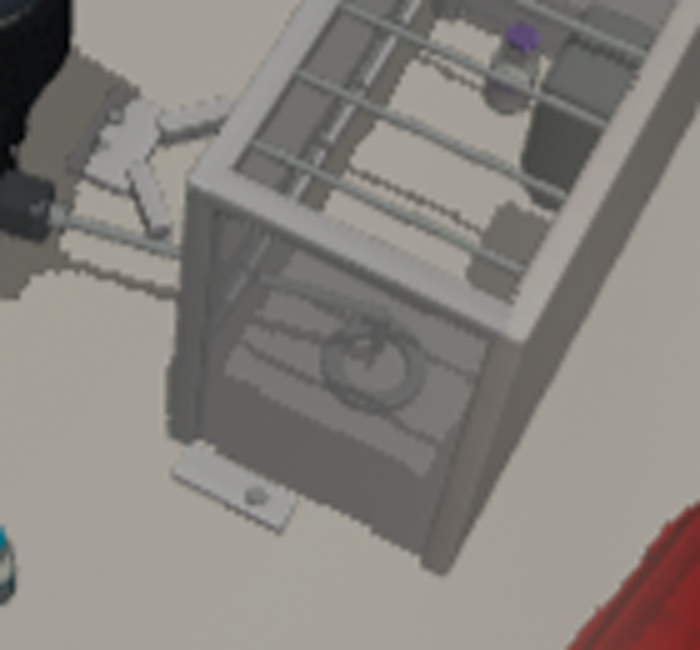

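>>> move_arm([
  [[4,0,0],0,0],
  [[4,0,0],0,0],
  [[4,0,0],0,0],
  [[3,0,0],0,0],
  [[1,0,0],0,0],
  [[0,0,0],0,0],
  [[0,0,0],0,0],
  [[0,0,0],0,0],
])

```text
clock: 8.35
tcp_pos: [0.5237, 0.0261, 0.0352]
tool_rot: [-0.164, 1.571, -0.008]
ft_force: [0.7, 0.1, -1.6]
width: 0.0174
```

Run:
```python
from h import *
p,R,o=pose(); print(p,o['ft_force'],'tip',p[:2]+R[:2,2]*.172,p[2]-.033)
M=R[:2,1:].T
print('y,z tool for dx=-1mm',M@[-1,0],'dy=+1mm',M@[0,1])
```

```text
[0.52374698 0.02611502 0.03518578] [ 0.69906334  0.12565855 -1.61295681] tip [0.69366077 0.05282275] 0.002185783239761277
y,z tool for dx=-1mm [ 0.15527749 -0.98787086] dy=+1mm [0.98787089 0.1552775 ]
```

>>> move_arm([
  [[0,2.4,-1.8],0,0],
  [[0,4,-3],0,0],
  [[0,4.8,-3.6],0,0],
  [[0,4.8,-3.6],0,0],
  [[0,4.8,-3.6],0,0],
  [[0,4.8,-3.6],0,0],
  [[0,4.8,-3.6],0,0],
  [[0,4.8,-3.6],0,0],
])

```text
clock: 9.15
tcp_pos: [0.4917, 0.0572, 0.0351]
tool_rot: [-0.274, 1.571, -0.118]
ft_force: [1.0, 0.1, -0.9]
width: 0.0169
```

>>> move_arm([
  [[0,4.8,-3.6],0,0],
  [[0,4.8,-3.6],0,0],
  [[0,4.8,-3.6],0,0],
  [[0,4.8,-3.6],0,0],
  [[0,0.8,-5],0,0],
  [[0,0.8,-5],0,0],
  [[0,0.8,-5],0,0],
  [[0,0.8,-5],0,0],
])

```text
clock: 9.95
tcp_pos: [0.4542, 0.0735, 0.0351]
tool_rot: [-1.565, 1.571, -1.41]
ft_force: [0.4, -0.2, -0.9]
width: 0.0174
```

Run:
```python
from h import *
p,R,o=pose(); print(p,yaw(R),o['ft_force'],'tip',p[:2]+R[:2,2]*.172,p[2]-.033)
crop('scene','s6.png',300,440,150,280,5)
```

```text
[0.4541989  0.07345676 0.03507011] 8.91955122313685 [ 0.42526349 -0.18450997 -0.86179658] tip [0.62411891 0.10012493] 0.002070113061373023
```

View pics/s6.png

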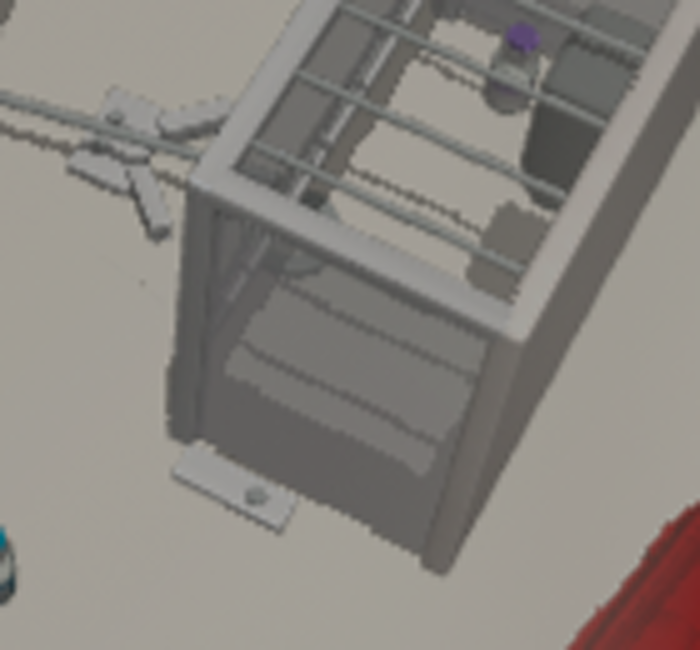

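>>> move_arm([
  [[0,0.7,-5],0,0],
  [[0,0.7,-5],0,0],
  [[0,0.7,-5],0,0],
  [[0,0.6,-4],0,0],
  [[0,0.6,-4],0,0],
  [[0,0.3,-2],0,0],
  [[0,0.3,-2],0,0],
  [[0,0,0],0,0],
])

```text
clock: 10.8
tcp_pos: [0.4271, 0.0732, 0.035]
tool_rot: [3.11, 1.57, -3.017]
ft_force: [0.0, 0.7, -1.9]
width: 0.0171
```

Run:
```python
from h import *
p,R,o=pose(); print(p,yaw(R),o['ft_force'],'tip',p[:2]+R[:2,2]*.172,p[2]-.033)
crop('scene','s7.png',290,400,130,240,5);crop('top','t7.png',220,340,150,230,5)
a=cv2.imread('pics/s7.png');b=cv2.imread('pics/t7.png')
c=np.zeros((550,1150,3),'uint8');c[:550,:550]=a;c[:400,550:]=b
cv2.imwrite('pics/st7.png',cv2.resize(np.clip(c*1.4,0,255).astype('uint8'),(800,383)))
for n in('scene','top'): print(n,w2px(n,np.r_[p[:2]+R[:2,2]*.172,.0]))
```

```text
[0.42706182 0.07322737 0.0350496 ] 8.934450108899965 [ 0.0423917   0.66111571 -1.89198357] tip [0.59697487 0.09993972] 0.0020496000556173566
scene (np.float64(342.90039355033747), np.float64(188.02996688172553))
top (np.float64(278.67965715445416), np.float64(187.0264742315322))
```

View pics/st7.png

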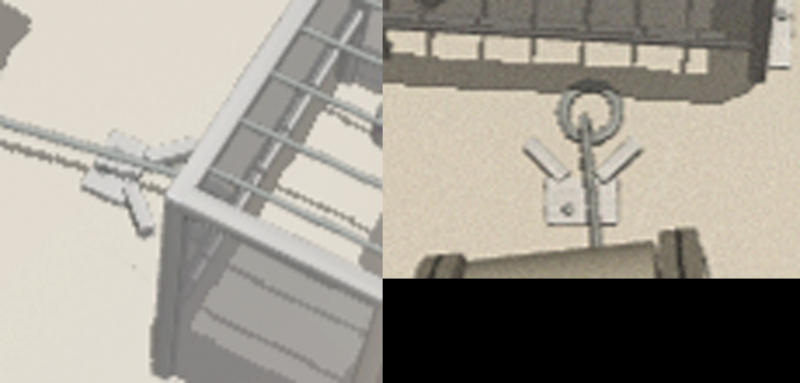

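>>> move_arm([
  [[0,0.4,-1.3],0,0],
  [[0,0.4,-1.3],0,0],
  [[0,0.4,-1.3],0,0],
  [[0,0.4,-1.3],0,0],
  [[0,0.4,-1.3],0,0],
  [[0,0.4,-1.3],0,0],
  [[0,0.4,-1.3],0,0],
  [[0,0,0],0,0],
])

```text
clock: 11.7
tcp_pos: [0.4176, 0.0746, 0.035]
tool_rot: [3.136, 1.57, -2.991]
ft_force: [-0.3, 0.7, -0.7]
width: 0.0173
```

```bash
cat > st.py <<'E'
from h import *
p,R,o=pose(); fs=[]
print(p,o['ft_force'],o['width'],'tip',p[:2]+R[:2,2]*.172)
E
python3 - <<'E'
from h import *
exec(open('st.py').read())
crop('top','t8.png',240,315,155,215,8)
E
```

```text
[0.41762632 0.07460384 0.03504447] [-0.30697131  0.71803499 -0.72552052] 0.017255767226359443 tip [0.58753643 0.10133492]
```

>>> move_arm([
  [[0,0.1,-0.5],0,0],
  [[0,0.1,-0.5],0,0],
  [[0,0.1,-0.5],0,0],
  [[0,0.1,-0.5],0,0],
  [[0,0.1,-0.5],0,0],
  [[0,0.1,-0.5],0,0],
  [[0,0,0],0,0],
  [[0,0,0],0,0],
])

```text
clock: 12.55
tcp_pos: [0.4148, 0.0747, 0.0351]
tool_rot: [-3.029, 1.571, -2.873]
ft_force: [0.4, -0.3, -1.4]
width: 0.0177
```

```bash
python3 st.py
```

```text
[0.41482981 0.07471007 0.03505922] [ 0.44330558 -0.2965366  -1.437701  ] 0.01766989960477273 tip [0.58474348 0.10141863]
```

>>> move_arm([
  [[0,0,-0.2],0,0],
  [[0,0,-0.2],0,0],
  [[0,0,-0.2],0,0],
  [[0,0,-0.2],0,0],
  [[0,0,-0.2],0,0],
  [[0,0,0],0,0],
  [[0,0,0],0,0],
  [[0,0,0],0,0],
])

```text
clock: 13.35
tcp_pos: [0.4139, 0.0746, 0.0351]
tool_rot: [-2.957, 1.571, -2.801]
ft_force: [0.2, -0.3, -1.9]
width: 0.017
```

```bash
python3 st.py
```

```text
[0.41386964 0.07455526 0.03505268] [ 0.2290153  -0.25757588 -1.92741993] 0.01698451546000392 tip [0.58378379 0.10126076]
```

>>> move_arm([
  [[0,0.1,-0.2],0,0],
  [[0,0,-0.2],0,0],
  [[0,0.1,-0.2],0,0],
  [[0,0,-0.2],0,0],
  [[0,0,-0.2],0,0],
  [[0,0,0],0,0],
  [[0,0,0],0,0],
  [[0,0,0],0,0],
])

```text
clock: 14.15
tcp_pos: [0.4128, 0.0746, 0.0351]
tool_rot: [-3.073, 1.571, -2.917]
ft_force: [0.5, -0.5, -0.8]
width: 0.0172
```

```bash
python3 st.py
```

```text
[0.41282917 0.07459545 0.03505212] [ 0.52218413 -0.46488936 -0.82399697] 0.017173249785327607 tip [0.58274358 0.10129931]
```

>>> move_arm([
  [[0,0.1,-0.2],0,0],
  [[0,0,-0.2],0,0],
  [[0,0.1,-0.2],0,0],
  [[0,0,-0.2],0,0],
  [[0,0,-0.2],0,0],
  [[0,0,0],0,0],
  [[0,0,0],0,0],
  [[0,0,0],0,0],
])

```text
clock: 14.95
tcp_pos: [0.4118, 0.0746, 0.0351]
tool_rot: [-3.126, 1.571, -2.97]
ft_force: [0.5, 0.8, -0.4]
width: 0.0175
```

```bash
python3 st.py
```

```text
[0.41180976 0.07463884 0.03505035] [ 0.5321569   0.78665174 -0.44257241] 0.017547013669503893 tip [0.58172467 0.10133951]
```

>>> move_arm([
  [[0,0.1,-0.2],0,0],
  [[0,0,-0.2],0,0],
  [[0,0.1,-0.2],0,0],
  [[0,0,-0.2],0,0],
  [[0,0,-0.2],0,0],
  [[0,0,0],0,0],
  [[0,0,0],0,0],
  [[0,0,0],0,0],
])

```text
clock: 15.75
tcp_pos: [0.4108, 0.0747, 0.035]
tool_rot: [3.024, 1.571, -3.103]
ft_force: [-0.2, -0.5, -2.0]
width: 0.0172
```

```bash
python3 st.py
```

```text
[0.41076938 0.0746923  0.03504568] [-0.23964301 -0.52601142 -2.04537574] 0.01718505336846069 tip [0.58068344 0.10139828]
```

>>> move_arm([
  [[0,0.1,-0.2],0,0],
  [[0,0,-0.2],0,0],
  [[0,0.1,-0.2],0,0],
  [[0,0,-0.2],0,0],
  [[0,0,-0.2],0,0],
  [[0,0,0],0,0],
  [[0,0,0],0,0],
  [[0,0,0],0,0],
])

```text
clock: 16.55
tcp_pos: [0.4098, 0.0747, 0.035]
tool_rot: [-2.937, 1.571, -2.781]
ft_force: [-0.1, 0.6, -1.0]
width: 0.017
```

```bash
python3 st.py
```

```text
[0.40976891 0.07472518 0.03503687] [-0.07790472  0.60150867 -1.00428308] 0.017031853638130375 tip [0.57968131 0.10144172]
```

>>> move_arm([
  [[0,0.1,-0.2],0,0],
  [[0,0,-0.2],0,0],
  [[0,0,-0.2],0,0],
  [[0,0,-0.2],0,0],
  [[0,0,0],0,0],
  [[0,0,0],0,0],
  [[0,0,0],0,0],
  [[0,0,0],0,0],
])

```text
clock: 17.35
tcp_pos: [0.409, 0.0747, 0.0351]
tool_rot: [-0.109, 1.571, 0.047]
ft_force: [0.7, 1.1, -2.2]
width: 0.0171
```

Run:
```python
exec(open('st.py').read())
a=cv2.imread('/tmp/top.png',0); crop('top','t9.png',240,315,155,215,8); b=cv2.imread('/tmp/top.png',0)
print(b[172:212:1,258:300:1].astype(int).tolist().__repr__().replace('], [','\n'))
```

```text
[0.40903802 0.07470831 0.03506153] [ 0.66758181  1.11057295 -2.17809435] 0.017111885746080684 tip [0.57895169 0.10141679]
[[79, 79, 79, 80, 83, 80, 82, 79, 79, 79, 79, 78, 80, 83, 79, 77, 82, 80, 78, 78, 76, 81, 81, 79, 78, 75, 84, 82, 83, 79, 80, 83, 80, 83, 82, 85, 81, 84, 79, 82, 79, 77
78, 80, 80, 79, 77, 78, 84, 83, 77, 80, 77, 85, 82, 79, 79, 85, 78, 77, 80, 79, 76, 80, 82, 85, 79, 82, 79, 84, 77, 82, 84, 83, 84, 76, 77, 80, 80, 82, 81, 79, 80, 81
83, 82, 82, 81, 82, 80, 80, 77, 79, 77, 80, 74, 79, 82, 79, 75, 77, 81, 78, 79, 80, 82, 78, 81, 83, 80, 83, 82, 84, 83, 79, 80, 83, 81, 83, 83, 81, 88, 82, 80, 83, 83
76, 71, 75, 73, 75, 74, 79, 78, 81, 78, 81, 78, 81, 83, 81, 81, 80, 83, 75, 83, 80, 81, 79, 81, 78, 78, 82, 82, 81, 79, 81, 79, 80, 79, 79, 80, 80, 82, 83, 80, 82, 80
140, 135, 138, 137, 140, 141, 99, 74, 75, 80, 73, 72, 75, 77, 74, 73, 74, 77, 74, 73, 78, 73, 76, 75, 78, 76, 74, 76, 78, 79, 80, 80, 77, 80, 81, 83, 80, 81, 79, 83, 82, 78
140, 141, 143, 142, 141, 140, 139, 135, 142, 135, 135, 140, 134, 136, 134, 136, 138, 139, 138, 141, 137, 141, 137, 136, 135, 138, 145, 
[... 6309 characters left out ...]
41, 141, 145, 143, 118, 126, 143, 145, 143, 143, 144, 139, 143, 138, 143, 141, 142
142, 140, 137, 143, 144, 141, 142, 147, 116, 129, 147, 142, 146, 109, 97, 105, 120, 138, 108, 83, 106, 90, 99, 123, 141, 150, 144, 146, 146, 126, 134, 142, 138, 140, 143, 142, 143, 146, 144, 143, 145, 147
142, 144, 141, 140, 146, 144, 137, 145, 112, 132, 144, 141, 144, 95, 88, 115, 115, 133, 142, 100, 102, 97, 108, 106, 134, 147, 147, 145, 142, 126, 132, 141, 144, 142, 144, 144, 145, 142, 144, 141, 142, 142
143, 141, 142, 144, 139, 144, 142, 148, 116, 125, 140, 141, 139, 135, 99, 64, 114, 140, 149, 104, 102, 98, 80, 122, 144, 140, 139, 145, 143, 122, 133, 145, 141, 145, 146, 137, 141, 142, 143, 141, 143, 144]]
```

>>> move_arm([
  [[0,0.1,-0.2],0,0],
  [[0,0,-0.2],0,0],
  [[0,0.1,-0.2],0,0],
  [[0,0,-0.2],0,0],
  [[0,0,-0.2],0,0],
  [[0,0,0],0,0],
  [[0,0,0],0,0],
  [[0,0,0],0,0],
])

```text
clock: 18.2
tcp_pos: [0.4082, 0.0748, 0.0351]
tool_rot: [-0.045, 1.571, 0.111]
ft_force: [1.1, 0.9, -1.5]
width: 0.0175
```

```bash
python3 st.py
```

```text
[0.40815038 0.07477344 0.03507551] [ 1.13715945  0.8587404  -1.50413669] 0.01753745921166272 tip [0.57806274 0.10149023]
```

>>> move_arm([
  [[0,0,-0.2],0,0],
  [[0,0,-0.2],0,0],
  [[0,0,-0.1],0,0],
  [[0,0,0],0,0],
  [[0,0,0],0,0],
  [[0,0,0],0,0],
  [[0,0,0],0,0],
  [[0,0,0],0,0],
])

```text
clock: 19.0
tcp_pos: [0.4079, 0.0747, 0.0351]
tool_rot: [-0.001, 1.57, 0.154]
ft_force: [4.2, 0.7, -2.7]
width: 0.017
```

```bash
python3 st.py
```

```text
[0.40787112 0.07474148 0.03511752] [ 4.19711033  0.66374426 -2.67367534] 0.0170493771090912 tip [0.57778493 0.10144882]
```

>>> move_arm([
  [[0,0,-0.1],0,0],
  [[0,0,-0.1],0,0],
  [[0,0,-0.1],0,0],
  [[0,0,0],0,0],
  [[0,0,0],0,0],
  [[0,0,0],0,0],
  [[0,0,0],0,0],
  [[0,0,0],0,0],
])

```text
clock: 19.8
tcp_pos: [0.4078, 0.0747, 0.0352]
tool_rot: [-0.0, 1.57, 0.156]
ft_force: [5.6, 0.5, -2.2]
width: 0.0172
```

```bash
python3 st.py
```

```text
[0.40775738 0.07470305 0.0351556 ] [ 5.59390237  0.45426857 -2.15681612] 0.017215124756823925 tip [0.5776724  0.10140226]
```

>>> move_arm([
  [[0,0,0],0,0],
  [[0,0,0],0,0],
  [[0,0,0],0,0],
  [[0,0,0],0,0],
  [[0,0,0],0,0],
  [[0,0,0],0,0],
  [[0,0,0],0,0],
  [[0,0,0],0,0],
])

```text
clock: 20.6
tcp_pos: [0.4078, 0.0747, 0.0351]
tool_rot: [-0.001, 1.57, 0.155]
ft_force: [5.6, 0.8, -2.0]
width: 0.0171
```

Run:
```python
exec(open('st.py').read())
cams.grab_frame('top')
bs=np.mean([cams.grab_frame('top')[0][:,:,1].astype(float) for _ in range(4)],0); np.save('/tmp/home.npy',bs)
print(get_obs()['ft_force'])
for r in range(180,204): print(r,*bs[r,258:298].astype(int))
```

```text
[0.40777588 0.07473447 0.03514636] [ 5.60559636  0.77872827 -2.03875408] 0.01713875190886039 tip [0.57768891 0.10144637]
[ 5.53935859  1.44794608 -3.47483541]
180 142 141 140 141 142 140 142 141 141 140 140 141 142 141 142 144 144 136 126 123 113 122 133 140 143 143 141 141 142 143 141 140 140 142 141 142 144 143 143 142
181 140 138 141 139 141 142 141 140 141 140 142 141 142 143 125 117 110 104 106 107 105 108 108 110 110 133 142 140 141 141 140 142 142 143 141 142 140 140 142 141
182 142 142 141 139 137 140 142 142 142 142 140 139 142 130 106 102 106 112 113 115 115 109 107 107 104 117 136 143 141 143 141 138 140 141 141 142 141 140 141 140
183 143 141 140 142 140 143 140 137 143 143 140 142 130 104 101 109 114 107 88 81 87 93 107 112 108 106 119 137 144 139 141 141 140 142 141 143 140 143 141 140
184 142 141 141 143 142 140 142 142 140 142 141 137 115 106 114 107 79 59 57 60 67 58 58 83 106 110 106 105 129 142 143 141 139 142 139 140 141 143 141 142
185 140 141 143 141 141 142 141 141 141 141 144 116 103 120 112 75 88 125 136 137 139 137 101 65 62 92 110 106 132 144 142 142 140 14
[... 2172 characters left out ...]
143 146 144 146 110 64 111 139 142 143 141 141 141 141 141 141
200 139 140 140 142 141 142 143 146 140 93 72 126 150 145 96 99 94 74 81 103 96 122 141 100 123 148 146 107 60 111 142 143 142 141 141 141 141 141 143 144
201 142 143 142 140 142 142 143 144 120 128 141 107 123 111 121 143 141 102 82 109 100 132 149 143 102 126 107 79 121 122 133 144 140 142 140 142 142 142 142 142
202 142 141 142 141 141 140 143 142 115 132 151 142 128 131 144 145 149 109 79 101 96 127 149 149 100 69 98 132 149 112 125 141 142 142 140 141 142 141 142 141
203 142 140 144 143 142 141 142 142 95 124 147 144 142 144 146 145 148 106 75 104 96 130 147 146 143 139 141 146 150 111 124 145 143 141 142 142 140 141 141 142
```

>>> move_arm([
  [[0,0,0.2],0,0],
  [[0,0,0.3],0,0],
  [[0,-0.1,1],0,0],
  [[0,-0.3,2],0,0],
  [[0,-0.4,2.5],0,0],
  [[0,-0.4,2.5],0,0],
  [[0,-0.3,1.7],0,0],
  [[0,0,0],0,0],
])

```text
clock: 21.65
tcp_pos: [0.4176, 0.0747, 0.035]
tool_rot: [-3.013, 1.571, -2.857]
ft_force: [-0.2, 0.2, -1.1]
width: 0.0171
```

```bash
python3 st.py
```

```text
[0.41764913 0.07470997 0.0350155 ] [-0.1747244   0.16238998 -1.14874326] 0.017084449768491293 tip [0.58756444 0.10140807]
```

Force gone; lift straight up, then carry the hook back to its original place.

>>> move_arm([
  [[-3,0,0],0,0],
  [[-5,0,0],0,0],
  [[-8,0,0],0,0],
  [[-12,0,0],0,0],
  [[-15,0,0],0,0],
  [[-15,0,0],0,0],
  [[-12,0,0],0,0],
  [[0,0,0],0,0],
])

```text
clock: 22.45
tcp_pos: [0.4186, 0.0749, 0.1071]
tool_rot: [-0.005, 1.567, 0.151]
ft_force: [-0.0, 0.2, -0.4]
width: 0.0173
```

Run:
```python
exec(open('st.py').read())
a=plan(p,R,[.42,-.06,p[2]],-5,8); print(*a,sep='\n')
R2=Ro.from_euler('z',-5-yaw(R),degrees=True).as_matrix()@R
a=plan(np.array([.42,-.06,p[2]]),R2,[.4626,-.2396,p[2]],-19,8); print(*a,sep='\n')
```

```text
[0.41864043 0.0749299  0.10714579] [-0.03812072  0.24809891 -0.42764223] 0.017296803438285793 tip [0.58855224 0.10164158]
([-0.0, -16.7, -2.5], np.float64(1.74))
([-0.0, -16.8, -1.9], np.float64(1.74))
([-0.0, -16.8, -1.4], np.float64(1.74))
([-0.0, -16.8, -0.9], np.float64(1.74))
([-0.0, -16.9, -0.4], np.float64(1.74))
([-0.0, -16.9, 0.1], np.float64(1.74))
([-0.0, -16.9, 0.6], np.float64(1.74))
([-0.0, -16.8, 1.1], np.float64(1.74))
([0.0, -21.9, 7.3], np.float64(1.75))
([0.0, -21.7, 7.9], np.float64(1.75))
([0.0, -21.4, 8.6], np.float64(1.75))
([0.0, -21.1, 9.2], np.float64(1.75))
([0.0, -20.9, 9.9], np.float64(1.75))
([0.0, -20.5, 10.5], np.float64(1.75))
([0.0, -20.2, 11.1], np.float64(1.75))
([0.0, -19.9, 11.7], np.float64(1.75))
```

>>> move_arm([
  [[0,-17,-2.5],1.75,0],
  [[0,-17,-2],1.75,0],
  [[0,-17,-1.5],1.75,0],
  [[0,-17,-1],1.75,0],
  [[0,-17,-0.5],1.75,0],
  [[0,-17,0],1.75,0],
  [[0,-17,0.5],1.75,0],
  [[0,-17,1],1.75,0],
])

```text
clock: 23.25
tcp_pos: [0.4179, -0.0624, 0.105]
tool_rot: [3.069, 1.571, 2.979]
ft_force: [0.5, -0.1, -1.3]
width: 0.017
```

>>> move_arm([
  [[0,-22,7],1.75,0],
  [[0,-22,8],1.75,0],
  [[0,-21.5,8.5],1.75,0],
  [[0,-21,9],1.75,0],
  [[0,-21,10],1.75,0],
  [[0,-20.5,10.5],1.75,0],
  [[0,-20,11],1.75,0],
  [[0,-20,11.5],1.75,0],
])

```text
clock: 24.05
tcp_pos: [0.4596, -0.2424, 0.1049]
tool_rot: [2.929, 1.57, 2.595]
ft_force: [0.8, 0.2, -1.5]
width: 0.0173
```

>>> move_arm([
  [[0,0,0],0,0],
  [[10,0,0],0,0],
  [[15,0,0],0,0],
  [[15,0,0],0,0],
  [[15,0,0],0,0],
  [[10,0,0],0,0],
  [[4,0,0],0,0],
  [[0,0,0],0,0],
])

```text
clock: 24.85
tcp_pos: [0.4594, -0.2412, 0.0354]
tool_rot: [2.963, 1.569, 2.631]
ft_force: [0.0, -0.6, -0.8]
width: 0.0169
```

```bash
python3 st.py
```

```text
[ 0.45942591 -0.24117991  0.03536389] [ 0.04851938 -0.57687089 -0.76213335] 0.016896897547908733 tip [ 0.62200737 -0.29731558]
```

>>> move_arm([
  [[0.4,0,0],0,0],
  [[0.3,0,0],0,0],
  [[0.3,0,0],0,0],
  [[0.3,0,0],0,0],
  [[0.2,0,0],0,0],
  [[0,0,0],0,0],
  [[0,0,0],0,0],
  [[0,0,0],0,0],
])

```text
clock: 25.65
tcp_pos: [0.4598, -0.2416, 0.0346]
tool_rot: [-2.914, 1.571, 3.036]
ft_force: [-0.3, -0.4, -1.4]
width: 0.0174
```

```bash
python3 st.py
```

```text
[ 0.45979334 -0.24159752  0.03456259] [-0.30041984 -0.40374052 -1.3970664 ] 0.01736849426297707 tip [ 0.62235759 -0.29778349]
```

>>> move_arm([
  [[0.3,0,0],0,0],
  [[0.3,0,0],0,0],
  [[0.3,0,0],0,0],
  [[0.3,0,0],0,0],
  [[0,0,0],0,0],
  [[0,0,0],0,0],
  [[0,0,0],0,0],
  [[0,0,0],0,0],
])

```text
clock: 26.45
tcp_pos: [0.4598, -0.2416, 0.0334]
tool_rot: [-0.279, 1.571, -0.612]
ft_force: [-0.7, 0.0, -1.3]
width: 0.0169
```

```bash
python3 st.py
```

```text
[ 0.45983882 -0.24163359  0.03337836] [-0.67233645  0.04580181 -1.3401021 ] 0.01689258965374327 tip [ 0.62240397 -0.29781697]
```

>>> move_arm([
  [[0.3,0,0],0,0],
  [[0.3,0,0],0,0],
  [[0.3,0,0],0,0],
  [[0,0,0],0,0],
  [[0,0,0],0,0],
  [[0,0,0],0,0],
  [[0,0,0],0,0],
  [[0,0,0],0,0],
])

```text
clock: 27.25
tcp_pos: [0.4599, -0.2417, 0.0326]
tool_rot: [-0.226, 1.571, -0.558]
ft_force: [-1.3, 1.1, 4.1]
width: 0.0171
```

```bash
python3 st.py
```

```text
[ 0.45986367 -0.24165297  0.03260816] [-1.2877551   1.14930304  4.09639224] 0.017062631250681592 tip [ 0.6224272  -0.29784105]
```

>>> move_arm([
  [[0,0,0],0,0.25],
  [[0,0,0],0,0.3],
  [[0,0,0],0,0.4],
  [[0,0,0],0,0.5],
  [[0,0,0],0,0.6],
  [[0,0,0],0,0.6],
  [[-3,0,0],0,0.6],
  [[-5,0,0],0,0.6],
])

```text
clock: 28.05
tcp_pos: [0.4596, -0.2415, 0.0405]
tool_rot: [2.967, 1.57, 2.634]
ft_force: [-0.3, 0.4, -0.7]
width: 0.0517
```

>>> move_arm([
  [[-10,0,0],0,0.6],
  [[-20,0,0],0,0.6],
  [[-30,0,0],0,0.6],
  [[-30,0,0],0,0.6],
  [[-30,0,0],0,0.6],
  [[0,0,-30],0,0.6],
  [[0,0,-30],0,0.6],
  [[0,0,-30],0,0.6],
])

```text
clock: 28.85
tcp_pos: [0.3739, -0.2119, 0.1615]
tool_rot: [-0.218, 1.569, -0.551]
ft_force: [-0.1, -0.8, 0.2]
width: 0.0514
```

>>> move_arm([
  [[0,0,-20],0,0.6],
  [[0,0,0],0,0.6],
  [[0,0,0],0,0.6],
  [[0,0,0],0,0.6],
  [[0,0,0],0,0.6],
  [[0,0,0],0,0.6],
  [[0,0,0],0,0.6],
  [[0,0,0],0,0.6],
])

```text
clock: 29.65
tcp_pos: [0.3559, -0.2057, 0.1603]
tool_rot: [2.977, 1.571, 2.644]
ft_force: [0.5, -0.2, -0.2]
width: 0.0513
```

Run:
```python
exec(open('st.py').read())
for _ in range(2): crop('top','t10.png',0,640,0,400,1)
W=cloud('top')
bs=np.mean([cams.grab_frame('top')[0][:,:,1].astype(float) for _ in range(4)],0); h=np.load('/tmp/home.npy')
# ring shift vs home picture (outside rod columns)
A=h[178:200,264:292].astype(np.float32);B=bs[178:200,264:292].astype(np.float32)
print('ring shift px',cv2.phaseCorrelate(A,B,cv2.createHanningWindow((28,22),cv2.CV_32F)))
for r in range(180,200,1): print(r,*bs[r,264:292].astype(int))
m=(W[...,2]>.02)&(W[...,2]<.06); m[:,:395]=0; m[:,460:]=0; m[:170]=0;m[300:]=0
P=W[m]; print(len(P),np.percentile(P[:,2],[5,50,95]),P[:,:2].min(0),P[:,:2].max(0))
for n in ((184,371),): print('vial_out',W[n])
```

```text
[ 0.35594653 -0.20568511  0.1603277 ] [ 0.48393811 -0.22668475 -0.19778499] 0.05125883197719865 tip [ 0.51851497 -0.26185894]
ring shift px ((-0.26994773662494254, 0.07353747349086781), 0.8528803653187222)
180 137 137 137 139 138 139 140 138 141 141 142 114 116 119 121 127 130 139 142 139 140 140 140 140 140 140 139 139
181 138 137 138 138 140 142 140 142 122 111 106 99 98 104 104 106 108 108 124 138 140 140 142 138 139 138 138 139
182 140 139 140 141 139 139 140 125 103 99 105 109 115 114 113 108 107 104 105 105 129 138 139 140 140 139 140 138
183 141 140 138 139 140 140 128 104 100 109 114 104 88 79 81 89 104 111 107 101 114 132 140 141 137 140 138 139
184 141 139 139 139 141 135 113 105 116 106 72 56 56 60 61 60 61 81 104 110 109 103 129 142 139 140 139 140
185 138 140 139 138 142 114 102 116 108 72 88 124 134 133 138 135 100 63 61 91 108 104 111 132 140 140 141 139
186 137 141 138 140 126 105 104 114 79 112 135 140 142 142 140 141 139 98 58 85 104 105 102 128 140 140 140 139
187 139 136 139 141 114 98 111 92 61 119 145 143 141 138 140 140 143 137 136 100 95 106 99 126 140 137 139
[... 772 characters left out ...]
92 116 140 142 139 143 119
195 120 143 142 139 140 96 77 95 103 102 100 96 119 130 124 119 105 99 108 115 104 125 140 143 139 146 120 71
196 72 120 140 140 137 135 94 83 98 105 101 96 99 101 101 103 100 107 113 105 123 141 143 141 146 118 70 90
197 96 75 123 145 142 139 137 94 70 91 107 105 107 105 107 109 114 112 90 121 142 143 141 147 113 62 89 131
198 140 94 74 124 143 143 138 137 108 67 61 83 93 98 98 86 68 66 119 143 143 143 144 114 61 88 126 141
199 139 139 92 74 125 144 142 138 138 102 98 81 66 63 57 92 107 125 144 143 142 147 112 64 112 138 141 142
740 [0.02747327 0.04184303 0.04660805] [ 0.39779781 -0.2984897 ] [ 0.62591129 -0.21265719]
vial_out [ 0.59977091 -0.1051657   0.04577676]
```

```bash
python3 -c "
from bench import finish_job
print(finish_job())"
```

```text
the job is handed in; nothing more can be done
None
```

I took the hook by its handle, reached in under the guard and dragged the ring out into the V stop. I held it there for about 1 s with a pull of roughly 5.5 N at the wrist. Then I backed the tip to mid-bore, lifted it out and set the hook back on its foot at its original place. The job was handed in at about 30 s; it reports no verdict.

**Last checks**
- **Ring:** the top picture shows it touching both cheeks. After the hook was freed it matches the home picture; the 0.27 px shift (about 0.6 mm) is within what the rod leaving the view would cause.
- **Hook:** it stands on the worktop, with the handle top at its resting height of about 0.044 m, roughly 0.36 m aside of the ring. The gripper is open and about 0.16 m up, clear of everything.
- **Vial in front:** unmoved to about 1 mm.
- **Vial behind the guard:** I did not measure it at the end. The hook's planned path stayed about 0.1 m or more from it, and it looked unmoved in the pictures taken during the drag.
- **Forces:** the highest reading was about 5.6 N, at the wrist at the end of each move, so a short peak between readings would not show.

One check was lost: the viewer refused a picture once its limit of 12 was reached, so I judged the seating and the set-down from force, depth and pixel values.

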